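# Switch on and zero the balance that carries the beaker

## Robot

A 6-joint arm with a two-finger parallel gripper is mounted at the origin on the work surface. World frame = base frame: x ahead of the robot, y to its left, z up, the work surface at z = 0. Lengths are in m, angles in rad, forces in N, time in s.
With the tool pointing down it reaches from about 0.3 to 0.775 m from the base axis. Payload 14.6 kg.
Tool frame: the origin (TCP) lies on the centre line of the jaws, within the pads' length; the fingertips stand 19 mm ahead of it and the grasp point (between the pads) is the TCP; z points along the fingers, y is the line along which they close (so a half turn about z gives the same grasp; the last joint's range is limited). The gripper opens to 94 mm and grips with 3 to 60 N. Pads are 16 mm wide; open, the fingers measure 119 mm over their backs; the gripper's body (75 mm by 177 mm) begins 78 mm behind the grasp point.
Start: joints at [-1.312, 0.3, 1.521, -0, 1.321, -0.067], TCP at [0.176, -0.521, 0.224] pointing down, gripper open.
Joint ranges: [-3.03, 3.03], [-0.79, 2.21], [0.23, 2.52], [-1.04, 4.18], [0, 3.07], [-2.55, 2.55]. Speed limits (rad/s): [2.22, 2.22, 2.57, 3.14, 3.14, 3.14].

## Interface

Orientations are given as [roll, pitch, yaw] about the fixed x, y, z axes, in that order (R = Rz(yaw) Ry(pitch) Rx(roll)).
In Python, from station import get_obs, camera, workorder gives the robot as it stands.
- The arm moves only by the tool play_rows, never from a script. Its argument "motion" is a list that holds one entry, the list of rows, each a list of 7 numbers: the shift along the tool's x, y, z as a fraction of full scale, then the turn, a rotation vector about the tool's x, y, z as a fraction of full scale, then the opening, from -1 (shut) to 1 (fully open). In form: [[[x, y, z, ax, ay, az, grip], ...]]. A call has 1 to 10 rows; each row is the pose to reach, as a shift and turn from the pose commanded when the call began, along the tool's axes at that moment, turning the shorter way round; what a row does not reach only later rows make up. Full scale, the value 1, is 0.25 m for a shift and 2 pi rad for a turn. A row lasts 1/10 s, in which the tool goes at most 50 mm and 8.59 degrees, less where a joint would pass 70% of its speed; a pose out of reach is approached as far as the arm can. A call with a number of a shift or a turn outside -1 to 1 is refused whole. A call with a gripper value outside its range is refused whole. The fingers move at their own pace and stop on an object; "grip_force" is the grip in N (left out, the last holds). Time passes only in rows, so rows that repeat a pose let the fingers close. It gives the time, the measured TCP pose, the force, the opening and the grip force at its end, in the units of the state.
- get_obs(): the state, without advancing time (a new reading comes with each control period).
- camera(name): name is "side" or "top" or "wrist"; returns a dict with "frame" (480x640x3 uint8, red, green, blue), "z_map" (480x640 float32, m along the optical axis (not along the pixel's ray), 0 where there is no reading), "camera_matrix" (3x3 intrinsics, pixels), "D" ([k1, k2, p1, p2, k3] as OpenCV has them; the pictures are not rectified), "T" (4x4, takes a point from camera to world coordinates); the wrist camera has in their place "T_tool_cam" (4x4, takes a point from camera to tool coordinates, whose origin is the TCP and whose axes are the flange's). Camera axes: x right, y up, looking along -z (the intrinsics and any distortion apply to the point x, -y, -z); pixel columns grow to the right and rows downward; lengths in m; the calibration is good to about 2 mm. A picture is of the moment at which its call begins: read the wrist's pose just before it.
- workorder.hand_in(): hands the job in; it is judged then, once.
The state is a dict: "time_s": time; "qpos": joint angles; "joint_vel": joint speeds; "tau": joint torques, N m; "ee_pos": TCP position; "eef_rot": TCP orientation; "force": force on the tool from outside, world axes, zero at the start; "moment": the same for the moment, N m; "grip_width": finger opening in m; "grip_force": force on a finger pad.
Only numpy, scipy, OpenCV 4.12 (cv2) and the standard library are available. Lean on these libraries where they do the work, as an engineer would, in place of code of your own. Each camera call takes 0.05 s, during which the arm holds its last target. There are 200 camera calls.

## Task

Two like balances stand on the lab bench. On the one that carries the open beaker, with the closed fingertips, gently press the round key all the way down and let it come up, then press the long bar key all the way down, keep it down for about two seconds and let go. Press no other key on either balance, and leave the beaker and everything else on the bench untouched and where it is.

Things in the scene. Friction and masses are not known exactly. Their poses are not given: they have to be found in the camera images.
- bal_a: The balance that carries the beaker: white, fixed, 210 mm deep (x) by 190 wide (y), yaw within 0.35 rad, origin on the bench under its centre, -x is its front, facing the robot. Front deck 45 mm high with a row of three black keys at x = -75 mm: round at y = +65, bar at 0, square at -65. From x = -25 mm back the case is 60 mm high; round steel pan 110 mm across, centre x = +40, top 70 mm high.
- bal_b: The other balance, the same in every respect but for the capped bottle on its pan. It may stand on either side of the first.
- bal_a_round (a joint): Round on/off key of the balance that carries the beaker: 22 mm across, on the left as seen by the robot. It stands 8 mm above the deck. Joint value: 0 when up, 0.005 m when fully down; it springs back (1.5 N to start it, 4 N fully down).
- bal_a_bar (a joint): Bar-shaped zero key of the balance that carries the beaker: 60 mm long (along y) by 18 mm, the middle one. It stands 8 mm above the deck. Joint value: 0 when up, 0.005 m when fully down; it springs back (1.5 N to start it, 4 N fully down).
- bal_a_square (a joint): Square mode key of the balance that carries the beaker: 20 by 20 mm, on the right. Not to be pressed. It stands 8 mm above the deck. Joint value: 0 when up, 0.005 m when fully down; it springs back (1.5 N to start it, 4 N fully down).
- bal_a_round_top (a point): Centre of the top face of that round key (53 mm above the bench when up; moves with the key).
- bal_a_bar_top (a point): Centre of the top face of that bar key (53 mm above the bench when up; moves with the key).
- bal_b_round (a joint): Round key of the other balance, same values. Not to be pressed.
- bal_b_bar (a joint): Bar key of the other balance, same values. Not to be pressed.
- bal_b_square (a joint): Square key of the other balance, same values. Not to be pressed.
- beaker: Open white plastic beaker, 52 mm across, 62 mm tall, standing loose on the pan of its balance. Origin: centre of its underside.
- flask: Closed white plastic bottle with narrow neck and cap, 50 mm across, 75 mm tall, loose on the pan of the other balance. Origin: centre of its underside.
- vial: Small amber glass vial with a white cap, 26 mm across, 55 mm tall, standing between the balances. Origin: centre of its underside.
- weight: Brass weight with a knob, 28 mm across, 44 mm tall, standing between the balances. Origin: centre of its underside.
- dish: Clear round dish with lid, 62 mm across, 15 mm tall, lying in front of the balances. Origin: centre of its underside.
- spatula: Thin narrow steel lab spatula, 160 mm long, 5 mm thick, lying across in front of the balances. Origin: under its middle.
- amber: Amber glass bottle with black cap, 64 mm across, 130 mm tall, outside the left balance. Origin: centre of its underside.
- washbottle: White plastic bottle with blue cap, 60 mm across, 120 mm tall, outside the right balance. Origin: centre of its underside.

How it is judged:
On the way, in this order (a step that is already met when the one before it is completed fails the run):
1. the round key of the beaker's balance is pressed down (at least 4 of its 5 mm) (value of joint bal_a_round above 0.004 m), for 0.1 s.
2. the round key is up again (within 1 mm) and the bar key is kept down (at least 4 of 5 mm) for 1.5 s (value of joint bal_a_round below 0.001 m and value of joint bal_a_bar above 0.004 m), for 1.5 s.
At the end, for the whole second after the job is handed in: All six keys are up (within 1 mm), the beaker and the bottle stand on their pans, and every loose thing is at rest within 8 mm of where it began (value of joint each of bal_a_round, bal_a_bar, bal_a_square, bal_b_round, bal_b_bar, bal_b_square below 0.001 m and horizontal distance between beaker and bal_a below 0.075 m and horizontal distance between flask and bal_b below 0.075 m and distance of each of beaker, flask, vial, weight, dish, spatula, amber, washbottle from where it was at the start of the episode below 0.008 m and linear speed of each of beaker, flask, vial, weight, dish, spatula, amber, washbottle below 0.02 m/s); the robot touches nothing.
It fails at once if a wrong key is pressed (more than 2 mm) (value of joint any of bal_a_square, bal_b_round, bal_b_bar, bal_b_square above 0.002 m).
It fails at once if the round and the bar key are pressed together (both more than 2 mm) (value of joint each of bal_a_round, bal_a_bar above 0.002 m).
It fails at once if a balance is pushed with more than 25 N (contact force between any of the arm, the fingers and bal_a above 25 N or contact force between any of the arm, the fingers and bal_b above 25 N).
It fails at once if a loose thing is touched by the robot (more than 1 N) (contact force between any of the arm, the fingers and beaker above 1 N or contact force between any of the arm, the fingers and flask above 1 N or contact force between any of the arm, the fingers and vial above 1 N or contact force between any of the arm, the fingers and weight above 1 N or contact force between any of the arm, the fingers and dish above 1 N or contact force between any of the arm, the fingers and spatula above 1 N or contact force between any of the arm, the fingers and amber above 1 N or contact force between any of the arm, the fingers and washbottle above 1 N).
It fails at once if a loose thing is moved by more than 8 mm, lifted or tipped (0.2 rad) (distance of any of beaker, flask, vial, weight, dish, spatula, amber, washbottle from where it was at the start of the episode above 0.008 m or angle between any of beaker, flask, vial, weight, dish, spatula, amber, washbottle's own z axis and vertical above 0.2 rad).
It also fails if it takes over 42 s, if anything falls off the work surface, if the arm or the gripper's body presses on something with over 40 N, if the wrist force passes 120 N, or if a joint passes its speed limit or range.

## Working session

There is one attempt and no reset: what is moved stays moved. The work goes in short steps, Python scripts to look and compute and a tool call to move; the robot and the scene stay as the last step left them, time stands still between calls to the robot, and variables do not carry over. Pictures are saved under pics/ and viewed, at most 10 in all, crops included, and the job is handed in when it is done.

Besides the shell and the picture viewer there is one more tool, called after "Request:" as name([rows], argument=value, ...), one row to a line, values as JSON. play_rows: Moves the arm, as the interface text tells. Its arguments: {"type":"object","properties":{"motion":{"type":"array"},"grip_force":{"type":"number"}},"required":["motion"]}

```bash
mkdir -p pics; cat > h.py <<'E'
import numpy as np, cv2
from station import get_obs, camera
def snap(n,f):
    c=camera(n); cv2.imwrite(f'pics/{f}.png',c['frame'][:,:,::-1]); np.savez(f'{f}.npz',**c); return c
def world(c,u,v,z=None,T=None):
    T=c['T'] if T is None else T
    p=cv2.undistortPoints(np.array([[[u,v]]],float),c['camera_matrix'],c['D'])[0,0]
    d=np.array([p[0],-p[1],-1.])
    if z is None: s=float(c['z_map'][int(v),int(u)])
    else: s=(z-T[2,3])/(T[:3,:3]@d)[2]
    return T[:3,:3]@(d*s)+T[:3,3]
E
python3 -c "
from h import *
print(get_obs());snap('top','top1');snap('side','side1')"
```

```text
{'time_s': 0.0, 'qpos': array([-1.31160536e+00,  3.00490587e-01,  1.52156463e+00, -1.70541465e-05,
        1.32071150e+00, -6.66049452e-02]), 'joint_vel': array([-7.27965038e-04, -1.38270790e-03,  2.76271633e-05, -4.09171978e-05,
       -6.12589927e-04, -7.40278567e-04]), 'tau': array([-2.11889535e-03, -5.31819034e+01, -3.52734911e+01,  7.07706157e-02,
        2.43942562e-02, -1.28980464e-04]), 'ee_pos': array([ 0.17596425, -0.52084083,  0.22388259]), 'eef_rot': array([-3.14042009e+00, -6.16586780e-05,  3.25800104e-01]), 'force': array([ 0.14519195, -0.34205468,  1.06437848]), 'moment': array([ 0.08045421, -0.01152758,  0.01949067]), 'grip_force': 0.0, 'grip_width': 0.09442523441434922}
```

View pics/top1.png

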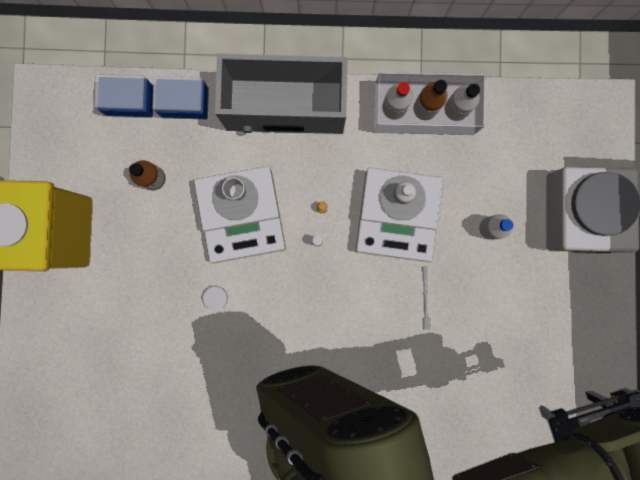

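View pics/side1.png

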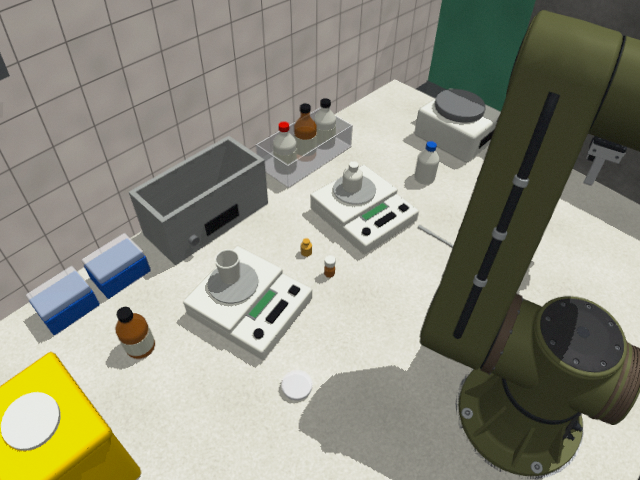

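The beaker's balance is the left one in the top view, with round key ≈(219,249), bar ≈(245,244) and square ≈(271,239). The dish is at (215,297). I'll refine these by finding the dark-blob centroids in the top and side views.

```bash
python3 - <<'E'
from h import *
def blobs(n,box,f):
    c=dict(np.load(f+'.npz')); x0,x1,y0,y1=box
    g=c['frame'].max(2)[y0:y1,x0:x1]
    k,l,st,ce=cv2.connectedComponentsWithStats((g<70).astype(np.uint8))
    for i in range(1,k):
        if 15<st[i,4]<1500:
            u,v=ce[i]+[x0,y0]; print(n,np.round([u,v],1),st[i],world(c,u,v,.052).round(4),world(c,u,v).round(4))
    return c
c=blobs('top',(195,300,165,265),'top1')
print('dish',world(c,215,297,.015),'vial',world(c,317,240,.055),'beaker',world(c,234,186,.132),'weight',world(c,322,207,.04))
s=blobs('side',(185,315,245,355),'side1')
a=c['frame'][225:270,190:290,::-1]; b=s['frame'][270:355,230:315,::-1]
o=np.zeros((590,800,3),np.uint8);o[:270,:600]=cv2.resize(a,(600,270),interpolation=2);b=cv2.resize(b,(310,310),interpolation=2);o[275:585,:310]=b
cv2.imwrite('pics/crop.png',o)
E
```

```text
top [270.7 239.2] [72 71  8  8 50] [0.5089 0.1245 0.052 ] [0.5089 0.1246 0.0517]
top [244.5 244. ] [ 38  75  24   9 147] [0.4955 0.1884 0.052 ] [0.4954 0.1882 0.0535]
top [218.5 248.8] [20 80  8  8 46] [0.4821 0.2516 0.052 ] [0.4821 0.2517 0.0518]
dish [0.36159767 0.26374659 0.015     ] vial [0.50939767 0.01041231 0.055     ] beaker [0.62663247 0.20482096 0.132     ] weight [ 5.92737291e-01 -4.12724449e-05  4.00000000e-02]
side [293.9 289.9] [104  40  11  10  72] [0.5075 0.1263 0.052 ] [0.5074 0.1263 0.0521]
side [276.4 311.2] [ 81  55  22  23 204] [0.494  0.1905 0.052 ] [0.4942 0.1903 0.0516]
side [258.1 333.2] [69 84  9 10 76] [0.4812 0.2531 0.052 ] [0.4812 0.2531 0.052 ]
```

View pics/crop.png

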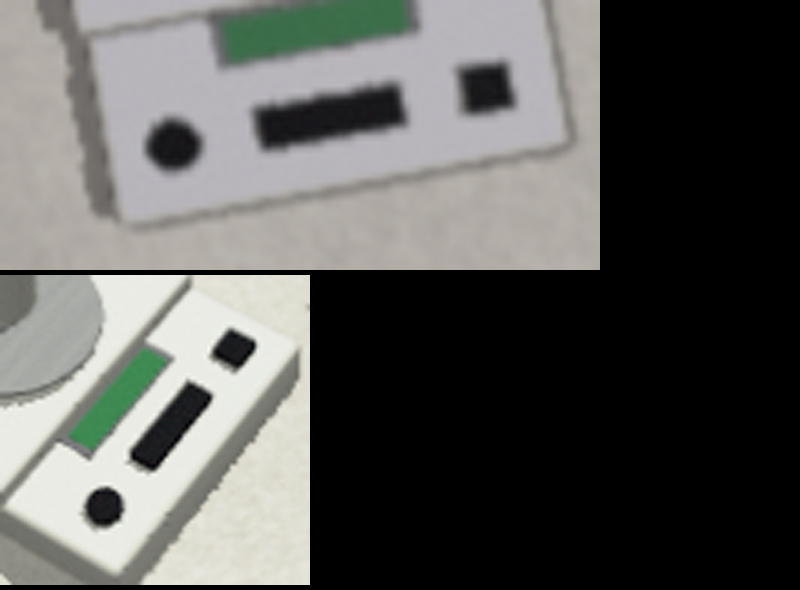

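The crop shows the beaker balance's round key at the left, the bar in the middle and the square at the right. World positions, averaged over both views: round (0.4818, 0.2523), bar (0.4949, 0.1893), yaw ≈ 0.206. I'll travel there at the present height, fingers closing.

Request:
play_rows([
  [[0.716,-0.845,0,0,0,0,-1],[0.716,-0.845,0,0,0,0,-1],[0.716,-0.845,0,0,0,0,-1],[0.716,-0.845,0,0,0,0,-1],[0.716,-0.845,0,0,0,0,-1],[0.716,-0.845,0,0,0,0,-1],[0.716,-0.845,0,0,0,0,-1],[0.716,-0.845,0,0,0,0,-1]],
], grip_force=10)

```text
time_s: 0.9
ee_pos: [0.2781, -0.2636, 0.2246]
eef_rot: [3.141, -0.0, 0.327]
force: [-0.3, -0.4, 1.1]
grip_width: 0.0335
grip_force: 0.0
```

Request:
play_rows([
  [[0.716,-0.845,0,0,0,0,-1],[0.716,-0.845,0,0,0,0,-1],[0.716,-0.845,0,0,0,0,-1],[0.716,-0.845,0,0,0,0,-1],[0.716,-0.845,0,0,0,0,-1],[0.716,-0.845,0,0,0,0,-1],[0.716,-0.845,0,0,0,0,-1],[0.716,-0.845,0,0,0,0,-1]],
])

```text
time_s: 1.7
ee_pos: [0.3801, -0.0069, 0.2241]
eef_rot: [-3.141, 0.001, 0.326]
force: [-0.9, -1.1, -0.5]
grip_width: 0.0004
grip_force: 0.0
```

Request:
play_rows([
  [[0.716,-0.845,0,0,0,0.019,-1],[0.716,-0.845,0,0,0,0.019,-1],[0.716,-0.845,0,0,0,0.019,-1],[0.716,-0.845,0,0,0,0.019,-1],[0.716,-0.845,0,0,0,0.019,-1],[0.716,-0.845,0,0,0,0.019,-1],[0.716,-0.845,0,0,0,0.019,-1],[0.716,-0.845,0,0,0,0.019,-1],[0.716,-0.845,0,0,0,0.019,-1],[0.716,-0.845,0,0,0,0.019,-1]],
])

```text
time_s: 2.7
ee_pos: [0.4822, 0.2497, 0.2248]
eef_rot: [3.142, -0.0, 0.204]
force: [0.2, -0.4, 0.1]
grip_width: 0.0002
grip_force: 0.0
```

Request:
play_rows([
  [[0,-0.0105,0.2,0,0,0,-1],[0,-0.0105,0.4,0,0,0,-1],[0,-0.0105,0.5,0,0,0,-1],[0,-0.0105,0.568,0,0,0,-1],[0,-0.0105,0.568,0,0,0,-1],[0,-0.0105,0.568,0,0,0,-1]],
])

```text
time_s: 3.3
ee_pos: [0.4818, 0.2534, 0.0834]
eef_rot: [-3.141, -0.001, 0.206]
force: [-0.0, -1.0, -0.2]
grip_width: 0.0003
grip_force: 0.0
```

```bash
python3 - <<'E'
from h import *
o=get_obs();print(o['ee_pos'],o['eef_rot'],o['force'])
a=snap('wrist','w1')['frame'];b=snap('side','side2')['frame']
o=np.zeros((480,800,3),np.uint8);o[:360,:480]=cv2.resize(a,(480,360));o[:320,480:]=cv2.resize(b[240:400,190:350],(320,320),interpolation=2)
cv2.imwrite('pics/c2.png',o[:,:,::-1])
E
```

```text
[0.48179744 0.25338261 0.08336737] [-3.14146485e+00 -7.70519185e-04  2.05745544e-01] [-0.02219915 -1.00069214 -0.2078308 ]
```

View pics/c2.png

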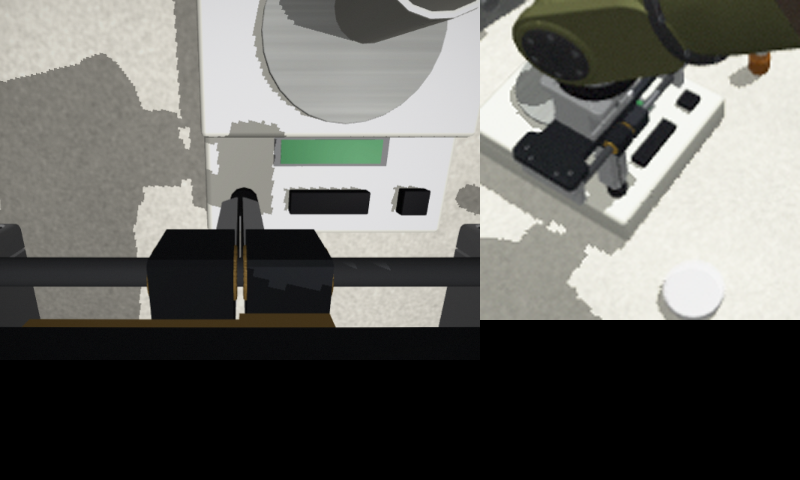

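The wrist view at (243,195) and the side view at (617,190) both show the closed fingertips centred on the round key. I'll press slowly.

Request:
play_rows([
  [[0,0,0.016,0,0,0,-1],[0,0,0.03,0,0,0,-1],[0,0,0.04,0,0,0,-1],[0,0,0.046,0,0,0,-1],[0,0,0.052,0,0,0,-1],[0,0,0.056,0,0,0,-1],[0,0,0.056,0,0,0,-1],[0,0,0.056,0,0,0,-1]],
])

```text
time_s: 4.2
ee_pos: [0.4814, 0.2538, 0.0686]
eef_rot: [-3.142, -0.0, 0.206]
force: [-0.7, -1.0, 2.8]
grip_width: 0.0005
grip_force: 1.6
```

Request:
play_rows([
  [[0,0,0.003,0,0,0,-1],[0,0,0.006,0,0,0,-1],[0,0,0.008,0,0,0,-1],[0,0,0.008,0,0,0,-1],[0,0,0.008,0,0,0,-1]],
])

```text
time_s: 4.7
ee_pos: [0.4815, 0.2538, 0.0671]
eef_rot: [-3.142, -0.0, 0.206]
force: [-5.0, -2.8, 12.2]
grip_width: 0.0005
grip_force: 6.0
```

The rise to 12 N shows the round key is bottomed. Next: lift, go across to the bar and stop above it.

Request:
play_rows([
  [[0,0,-0.03,0,0,0,-1],[0,0,-0.1,0,0,0,-1],[0,0,-0.1,0,0,0,-1],[0,0.12,-0.1,0,0,0,-1],[0,0.262,-0.1,0,0,0,-1],[0,0.262,-0.1,0,0,0,-1],[0,0.262,-0.07,0,0,0,-1],[0,0.262,-0.05,0,0,0,-1],[0,0.262,-0.05,0,0,0,-1]],
])

```text
time_s: 5.6
ee_pos: [0.4941, 0.1903, 0.0776]
eef_rot: [3.142, 0.002, 0.207]
force: [1.0, 0.4, -0.3]
grip_width: 0.0003
grip_force: 0.0
```

```bash
python3 - <<'E'
from h import *
o=get_obs();print(o['ee_pos'],o['eef_rot'],o['force'])
a=snap('wrist','w2')['frame'];b=snap('side','side3')['frame']
o=np.zeros((480,800,3),np.uint8);o[:360,:480]=cv2.resize(a,(480,360));o[:320,480:]=cv2.resize(b[240:400,190:350],(320,320),interpolation=2)
cv2.imwrite('pics/c3.png',o[:,:,::-1])
E
```

```text
[0.49411003 0.19026736 0.07763355] [3.14151658e+00 1.87821514e-03 2.07371360e-01] [ 1.00525162  0.39849301 -0.25519934]
```

View pics/c3.png

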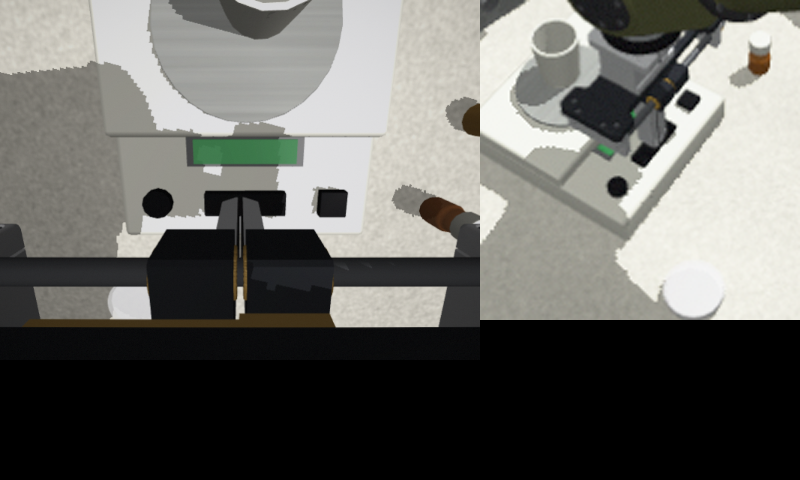

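The wrist view shows the round key back up and the fingertips (240,200) over the middle of the bar (245,203). I'll press to about the same depth and hold.

Request:
play_rows([
  [[0,0,0.015,0,0,0,-1],[0,0,0.025,0,0,0,-1],[0,0,0.033,0,0,0,-1],[0,0,0.039,0,0,0,-1],[0,0,0.044,0,0,0,-1],[0,0,0.048,0,0,0,-1],[0,0,0.048,0,0,0,-1],[0,0,0.048,0,0,0,-1]],
])

```text
time_s: 6.5
ee_pos: [0.4948, 0.1899, 0.0673]
eef_rot: [-3.141, -0.0, 0.206]
force: [-3.1, 1.8, 5.8]
grip_width: 0.0007
grip_force: 3.0
```

Request:
play_rows([
  [[0,0,0.002,0,0,0,-1],[0,0,0.002,0,0,0,-1],[0,0,0.002,0,0,0,-1],[0,0,0.002,0,0,0,-1],[0,0,0.002,0,0,0,-1],[0,0,0.002,0,0,0,-1],[0,0,0.002,0,0,0,-1],[0,0,0.002,0,0,0,-1],[0,0,0.002,0,0,0,-1],[0,0,0.002,0,0,0,-1]],
])

```text
time_s: 7.5
ee_pos: [0.4949, 0.1899, 0.0671]
eef_rot: [-3.141, -0.0, 0.206]
force: [-5.1, 2.4, 11.0]
grip_width: 0.0005
grip_force: 5.5
```

Request:
play_rows([
  [[0,0,0,0,0,0,-1],[0,0,0,0,0,0,-1],[0,0,0,0,0,0,-1],[0,0,0,0,0,0,-1],[0,0,0,0,0,0,-1],[0,0,0,0,0,0,-1],[0,0,0,0,0,0,-1],[0,0,0,0,0,0,-1],[0,0,0,0,0,0,-1]],
])

```text
time_s: 8.4
ee_pos: [0.4949, 0.1899, 0.0671]
eef_rot: [-3.141, -0.0, 0.206]
force: [-5.2, 1.1, 10.6]
grip_width: 0.0004
grip_force: 5.5
```

Request:
play_rows([
  [[0,0,-0.03,0,0,0,-1],[0,0,-0.1,0,0,0,-1],[0,0,-0.25,0,0,0,-1],[0,0,-0.4,0,0,0,-1],[0,0,-0.5,0,0,0,-1],[0,0,-0.5,0,0,0,-1],[0,0,-0.5,0,0,0,-1],[0,0,-0.5,0,0,0,-1]],
])

```text
time_s: 9.2
ee_pos: [0.4944, 0.1894, 0.1902]
eef_rot: [3.141, 0.002, 0.206]
force: [-0.1, -0.7, -0.8]
grip_width: 0.0008
grip_force: 0.0
```

```bash
python3 - <<'E'
from h import *
a=snap('wrist','w3')['frame'];print(get_obs()['force'])
E
```

```text
[-0.35890713  0.05442605  0.29554437]
```

View pics/w3.png

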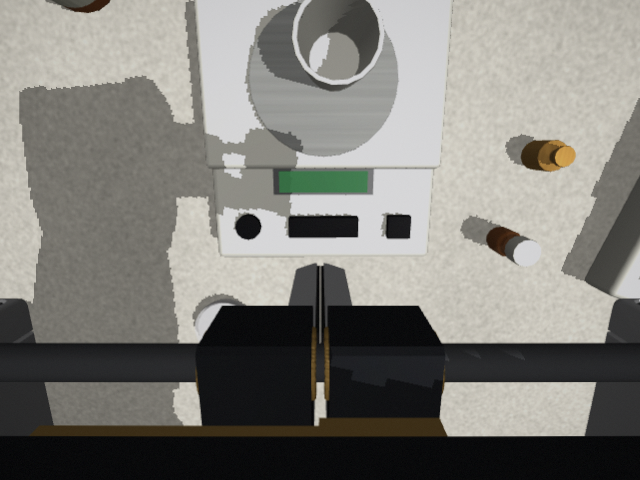

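The keys at (248,226), (323,227) and (398,226) look up, the beaker is in place, and the fingers are clear of everything.

```bash
python3 -c "
from station import workorder
print(workorder.hand_in())"
```

```text
the job is handed in; nothing more can be done
None
```

I pressed the round key on the beaker's balance fully down and let it come up, then held the bar key down for about two seconds and released it; no other key or loose thing was touched as far as the images and force readings show, and the job is handed in, though the hand-in returned no verdict.

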